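# Sort sealed sample tins by heft and start the reader

### The arm

A 6-joint arm with a two-finger parallel gripper is mounted at the origin on the work surface. World frame = base frame: x ahead of the robot, y to its left, z up, the work surface at z = 0. Lengths are in mm, angles in degrees, forces in N, time in s.
With the tool pointing down it reaches from about 350 to 725 mm from the base axis. Payload 6 kg.
Tool frame: the origin (TCP) lies midway between the tips of the shut fingers; the grasp point (between the pads) lies bot.tcp_to_grasp behind it (bot.tcp_to_grasp is the distance from the TCP to the grasp point, in mm); z points along the fingers, y is the line along which they close (so a half turn about z gives the same grasp; the last joint's range is limited). The gripper opens to 85 mm and grips with 20 to 120 N. Pads are 22 mm wide; open, the fingers measure 114 mm over their backs; the gripper's body (76 mm by 85 mm) begins 54 mm behind the grasp point. The pads swing forward as they close: fully open they stand 13 mm farther back than shut.
Start: joints at [-47.344, 2.303, 4.859, 0, -92.561, -19.12], TCP at [239.612, -550.054, 231.261] pointing down, gripper open.
Joint ranges: [-146.85, 146.85], [-73.84, 115.35], [-62.03, 85.46], [-188.31, 113.3], [-161.28, -10.13], [-171.36, 171.36]. Speed limits (degrees/s): [147.25, 147.25, 172.46, 180, 180, 180].

### API

Orientations are given as [roll, pitch, yaw] about the fixed x, y, z axes, in that order (R = Rz(yaw) Ry(pitch) Rx(roll)).
In Python, from station import bot, viewer gives the robot as it stands.
- The arm moves only by the tool jog_arm, never from a script. Its arguments are lists of equal length, an entry for each row: "hand": the opening, from 0 (shut) to 1 (fully open); "xyz": the shift along the tool's x, y, z in cm, a list of three; "roll": the turn about the tool's z in units of 8 degrees (1.0 is 8 degrees). A call has 1 to 12 rows; each row shifts and turns the commanded pose from where the row before left it, along the tool's axes as they then stand; what a row does not reach is not made up. A row lasts 1/10 s, in which the tool goes at most 50 mm and 8.59 degrees, less where a joint would pass 70% of its speed; a pose out of reach is approached as far as the arm can. A call is refused whole if a number of a shift passes 5 or a number of a turn 1, either way. A call with a gripper value outside its range is refused whole. The fingers move at their own pace and stop on an object; the grip force is fixed at half the most. Time passes only in rows, so rows that do not move let the fingers close. It gives the time, the measured TCP pose, the force, the opening and the grip force at its end, in the units of the state.
- bot.read_state(): the state, without advancing time (a new reading comes with each control period).
- viewer.grab_frame(name): name is "scene" or "top"; returns the picture (400x640x3 uint8, red, green, blue); there is no depth.
- viewer.get_calibration(name): a dict with "intrinsics" (3x3 intrinsics, pixels), "eye" and "orientation" of the camera in the world. Camera axes: x right, y down, z forward; pixel columns grow to the right and rows downward; lengths in mm; the calibration is good to about 2 mm. A picture is of the moment at which its call begins. get_calibration takes no time and is no camera call.
- bot.hand_in(): hands the job in; it is judged then, once.
The state is a dict: "clock": time; "joint_positions": joint angles; "qvel": joint speeds; "tau": joint torques, N m; "position": TCP position; "eef_rot": TCP orientation; "contact_force": force on the tool from outside, world axes, zero at the start; "wrist_torque": the same for the moment, N m; "opening": finger opening in mm; "grip_force": force on a finger pad.
Only numpy, scipy, OpenCV 4.12 (cv2) and the standard library are available. Lean on these libraries where they do the work, as an engineer would, in place of code of your own. Each camera call takes 0.05 s, during which the arm holds its last target. There are 200 camera calls.

### The job

Lift each sealed tin on the bench to feel whether it is full or empty: stand the full ones upright on the reader's turntable, inside its rim, and the empty ones upright in the white tray. When all are sorted, swing the turntable by its handle counter-clockwise, fully to its reading stop, with the full tins still on it, then press the spring pedal right down to its stop for a moment and let it come up again. Do not knock over or push away the glassware.

Things in the scene. Friction and masses are not known exactly. Their poses are not given: they have to be found in the camera images.
- tin_a: sealed square steel tin, 58 x 58 mm (dark lid band 60 x 60 mm), 40 mm tall with a 3 mm raised disc on its lid; stands on the bench at the start. Origin: centre of its underside, z up through the lid, x and y square to its sides. All the tins look the same; a full one weighs 0.35 to 0.49 kg, an empty one 0.06 to 0.1 kg. May be absent (None)
- tin_b: sealed square steel tin, 58 x 58 mm (dark lid band 60 x 60 mm), 40 mm tall with a 3 mm raised disc on its lid; stands on the bench at the start. Origin: centre of its underside, z up through the lid, x and y square to its sides. All the tins look the same; a full one weighs 0.35 to 0.49 kg, an empty one 0.06 to 0.1 kg. May be absent (None)
- tin_c: sealed square steel tin, 58 x 58 mm (dark lid band 60 x 60 mm), 40 mm tall with a 3 mm raised disc on its lid; stands on the bench at the start. Origin: centre of its underside, z up through the lid, x and y square to its sides. All the tins look the same; a full one weighs 0.35 to 0.49 kg, an empty one 0.06 to 0.1 kg. May be absent (None)
- tin_d: sealed square steel tin, 58 x 58 mm (dark lid band 60 x 60 mm), 40 mm tall with a 3 mm raised disc on its lid; stands on the bench at the start. Origin: centre of its underside, z up through the lid, x and y square to its sides. All the tins look the same; a full one weighs 0.35 to 0.49 kg, an empty one 0.06 to 0.1 kg. May be absent (None)
- tin_e: sealed square steel tin, 58 x 58 mm (dark lid band 60 x 60 mm), 40 mm tall with a 3 mm raised disc on its lid; stands on the bench at the start. Origin: centre of its underside, z up through the lid, x and y square to its sides. All the tins look the same; a full one weighs 0.35 to 0.49 kg, an empty one 0.06 to 0.1 kg. May be absent (None)
- tin_f: sealed square steel tin, 58 x 58 mm (dark lid band 60 x 60 mm), 40 mm tall with a 3 mm raised disc on its lid; stands on the bench at the start. Origin: centre of its underside, z up through the lid, x and y square to its sides. All the tins look the same; a full one weighs 0.35 to 0.49 kg, an empty one 0.06 to 0.1 kg. May be absent (None)
- reader: fixed reader on the bench: a round foot carrying the turntable and, beyond it along the reader's +x, a white box, 120 mm wide, 90 mm deep and 95 mm tall, whose near face stands 160 mm from the turntable's axis. Origin: on the bench under the turntable's axis; z up
- deck (a point): centre of the turntable's top face, 30 mm above the bench, on its axis; does not turn (axes as the reader's). The aluminium turntable has a flat top of 125 mm inner radius inside a rim 10 mm high and 5 mm thick
- turntable (a joint): angle of the turntable: 0 is the loading stop (its handle then lies along the reader's +y from the axis), it grows counter-clockwise seen from above to the reading stop, a quarter turn on, at 1.571 rad (the handle then lies along the reader's -x). It moves against light friction (about 0.15 N m) and stays where it is left
- handle (a point): top of the turntable's handle, an upright black round post 22 mm in diameter, 110 mm from the axis, standing 55 mm above the turntable's top (top 85 mm above the bench); it travels with the turntable
- pedal_base: fixed base of the spring pedal, 130 x 75 mm. Origin on the bench; the pedal's hinge line runs along the base's y at 45 mm in +x, 22 mm up; the pedal reaches from it towards -x, rising
- pedal (a joint): pedal angle: 0 is up, grows as its free end is pressed down; the stop is at 0.30 rad. A spring returns it; at the pad it takes about 3.5 N to start and 10 N to reach the stop
- pedal_pad (a point): top of the black rubber pad (50 x 42 mm) on the steel pedal plate, near the free end, 80 mm from the hinge, where to press; about 56 mm above the bench when up and about 33 mm when down; moves with the pedal
- tray: the fixed white tray for empty tins, 290 x 130 mm outside; origin at the centre of its underside, x along its length
- tray_in (a point): centre of the inner floor, 5 mm above the bench, of the fixed white tray for empty tins: inside 280 mm along its x, 120 mm along its y, walls 5 mm thick, top 18 mm above the bench
- beaker: small glass beaker, 48 mm across, 60 mm tall; a bystander standing on the bench, origin at the centre of its underside
- reagent: glass jar with blue cap, 44 mm across, 75 mm tall; a bystander standing on the bench, origin at the centre of its underside
- dish: shallow glass dish, 60 mm across, 22 mm tall; a bystander standing on the bench, origin at the centre of its underside
- flask: glass bottle with blue cap, 48 mm across, 90 mm tall; a bystander standing on the bench, origin at the centre of its underside
Things that resemble listed ones, but are neither listed nor needed, are in the scene too. Leave any red look-alike of the tin_d alone.

How it is judged:
By the outcome, as a careful person would: the job done as asked, in the order asked, and still so for the second after the job is handed in, with the robot touching nothing.
Of tin_a, tin_b, tin_c, tin_d, tin_e, tin_f only 4 to 6 are there at a start; the rules pass over those that are not, and their reading is None.
At some moment in a run one of tin_a, tin_b, tin_c, tin_d, tin_e, tin_f may be knocked a few centimetres aside while the robot is not near it.
Once in a run the grip may slacken for a moment while it holds something.
It also fails if it takes over 210 s, if anything falls off the work surface, if the arm or the gripper's body presses on something with over 40 N, if the wrist force passes 120 N, or if a joint passes its speed limit or range.

## Working session

There is one attempt and no reset: what is moved stays moved. The work goes in short steps, Python scripts to look and compute and a tool call to move; the robot and the scene stay as the last step left them, time stands still between calls to the robot, and variables do not carry over. Pictures are saved under pics/ and viewed, at most 14 in all, crops included, and the job is handed in when it is done.

Besides the shell and the picture viewer there is one more tool, called after ">>>" by a JSON object that holds its "method" and its "body", one argument or row to a line. jog_arm: Moves the arm, as the interface text tells. Its arguments: {"type":"object","properties":{"hand":{"type":"array","items":{"type":"number"}},"xyz":{"type":"array","items":{"type":"array","items":{"type":"number"}}},"roll":{"type":"array","items":{"type":"number"}}},"required":["hand","xyz","roll"]}

```bash
ls; mkdir -p pics; python3 - <<'E'
from station import bot, viewer
import cv2
for n in("scene","top"):
    f=viewer.grab_frame(n); cv2.imwrite(f"pics/{n}0.png",f[...,::-1]); print(n,viewer.get_calibration(n))
print(bot.read_state(),bot.tcp_to_grasp)
E
```

```text
pics
scene {'intrinsics': array([[382.47224616,   0.        , 321.62969234],
       [  0.        , 382.47224616, 203.12388152],
       [  0.        ,   0.        ,   1.        ]]), 'eye': array([1173.65301511, -188.26987827,  577.94569964]), 'orientation': array([-126.60884266,   -0.60304431,   62.73150053])}
top {'intrinsics': array([[464.77614991,   0.        , 315.92373775],
       [  0.        , 464.77614991, 204.02144759],
       [  0.        ,   0.        ,   1.        ]]), 'eye': array([ 423.69601962,  143.56781785, 1164.45450514]), 'orientation': array([-172.76505864,    0.39556125,  -91.18545295])}
{'clock': 0.1, 'joint_positions': array([-4.73425354e+01,  2.33379032e+00,  4.80593654e+00, -2.25241582e-02,
       -9.25614092e+01, -1.91185777e+01]), 'qvel': array([-0.07185379, -0.13537686, -0.0090104 ,  0.01735871, -0.01870388,
       -0.02615125]), 'tau': array([-4.68154831e-03, -3.69348371e+01,  3.48278761e+01,  6.95167467e+00,
       -4.65104124e-03, -2.75491664e-05]), 'position': array([ 239.54978026, -549.7717407 ,  230.37550043]), 'eef_rot': array([ 1.79908290e+02, -7.97375076e-03, -1.56460118e+02]), 'contact_force': array([-0.64692327,  0.58326578, -0.10821823]), 'wrist_torque': array([-0.0154033 ,  0.00620044, -0.0380992 ]), 'grip_force': 0.0, 'opening': 85.25904154050953} 18.700000000000003
```

View pics/top0.png

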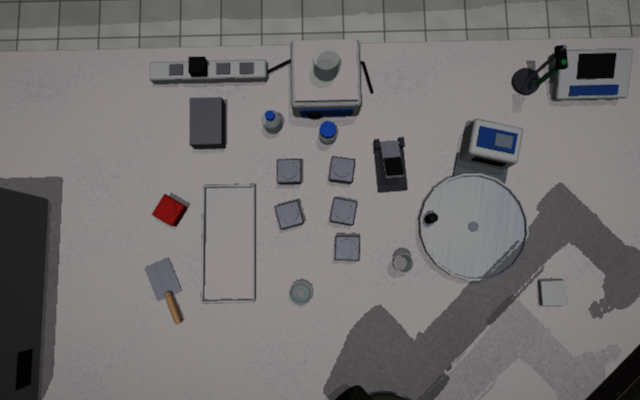

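View pics/scene0.png

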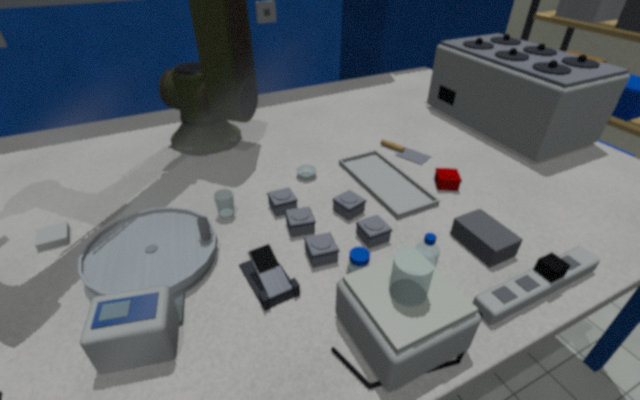

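```bash
cat > h.py <<'E'
import numpy as np, cv2
from scipy.spatial.transform import Rotation as R
from station import bot, viewer
def cast(n,uv,z):
    c=viewer.get_calibration(n); M=R.from_euler('xyz',c['orientation'],degrees=True).as_matrix()
    uv=np.atleast_2d(np.array(uv,float)); d=np.c_[uv,np.ones(len(uv))]@np.linalg.inv(c['intrinsics']).T@M.T
    return (c['eye']+d*((z-c['eye'][2])/d[:,2])[:,None])[:,:2]
def proj(n,p):
    c=viewer.get_calibration(n); M=R.from_euler('xyz',c['orientation'],degrees=True).as_matrix()
    q=(np.atleast_2d(p)-c['eye'])@M@c['intrinsics'].T
    return q[:,:2]/q[:,2:]
def rect(f,box,z,thr,lo=0):
    """minAreaRect of pixels below thr in grey in box, as world centre, sides, yaw at height z"""
    u0,v0,u1,v1=box; g=cv2.cvtColor(f,cv2.COLOR_RGB2GRAY)[v0:v1,u0:u1]
    m=((g<thr)&(g>=lo)).astype(np.uint8)
    cs=cv2.findContours(m,cv2.RETR_EXTERNAL,cv2.CHAIN_APPROX_NONE)[0]
    c=max(cs,key=cv2.contourArea)[:,0,:]+[u0,v0]
    w=cast("top",c,z).astype(np.float32)
    (x,y),(a,b),t=cv2.minAreaRect(w)
    return x,y,a,b,t
E
python3 - <<'E'
from h import *
f=cv2.imread("pics/top0.png")
a=cv2.resize(f[145:265,265:365],None,fx=4.8,fy=4.8,interpolation=cv2.INTER_CUBIC)
b=cv2.resize(f[270:315,530:575],None,fx=5,fy=5); 
o=np.zeros((576,720,3),np.uint8); o[:a.shape[0],:480]=a; o[:225,485:710]=b
c=cv2.resize(f[190:232,145:190],None,fx=5,fy=5); o[240:450,485:710]=c
cv2.imwrite("pics/c1.png",o)
g=cv2.cvtColor(f,cv2.COLOR_BGR2GRAY); print(g[185:240:3,285:295:3],g[180,320],f[292,552],f[214,289])
E
```

```text
[[108 106 104 114]
 [129 127 127 131]
 [138 140 140 133]
 [138 140 140 138]
 [141 140 139 138]
 [135 126 117  65]
 [ 65  77  97 103]
 [103 104  93 105]
 [104 104 103 104]
 [105 105 104 105]
 [105 106 106 103]
 [104 106 106 104]
 [ 99 106 107 100]
 [110 109 102  86]
 [ 65  40  74 110]
 [119 123 127 138]
 [139 139 138 137]
 [136 138 138 140]
 [136 140 139 139]] 140 [131 129 128] [113 103 103]
```

View pics/c1.png

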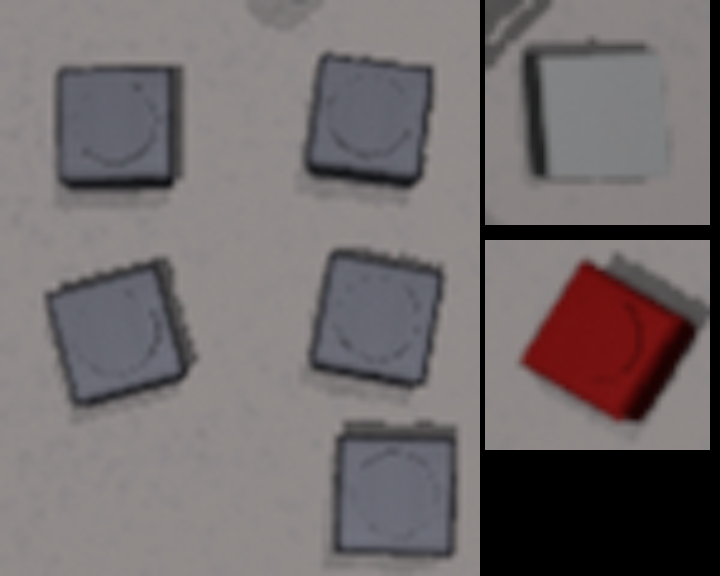

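Five grey-blue tins with a disc on the lid, at top pixels (289,171), (342,169), (289,214), (343,211) and (347,247). The things that could be mistaken for them are the white block at (552,292), which has no disc, and the red tin at (169,210); I leave both alone. The cell at the bottom left of the group is empty.

```bash
cat >> h.py <<'E'
def tins(f,zs=None,roi=None,z=40):
    """blue-grey lids: list of (u,v,x,y,a,b,yaw)"""
    i=f.astype(int); r,g,b=i[...,0],i[...,1],i[...,2]
    m=((b-r>=5)&(b-r<40)&(g>60)&(g<135)).astype(np.uint8)
    m=cv2.morphologyEx(m,cv2.MORPH_OPEN,np.ones((3,3),np.uint8))
    out=[]
    for c in cv2.findContours(m,cv2.RETR_EXTERNAL,cv2.CHAIN_APPROX_NONE)[0]:
        if not 250<cv2.contourArea(c)<900: continue
        (x,y),(a,b_),t=cv2.minAreaRect(cast("top",c[:,0],z).astype(np.float32))
        u,v=c[:,0].mean(0); out.append((u,v,x,y,a,b_,(t+45)%90-45))
    return out
E
python3 - <<'E'
from h import *
np.set_printoptions(precision=1,suppress=True)
f=cv2.imread("pics/top0.png")[...,::-1]
for t in tins(f): print(np.array(t))
# tray: outer dark edges
print('tray corners z18',cast("top",[[204,184.5],[255,184.5],[256,300],[203,300]],18))
print('tt centre z30',cast("top",[[473,226.5]],30)); print('handle z85',cast("top",[[430.5,217.5]],85))
# turntable rim ellipse
c=[[419,226],[526,226],[473,173],[473,279]]; print(cast("top",c,40))
print('pad z56',cast("top",[[393,166]],56),'base',cast("top",[[375,138],[402,138],[407,190],[378,191]],5))
print('beaker',cast("top",[[402,258]],60),'flask',cast("top",[[328,127]],90),'reag',cast("top",[[270,117]],75),'dish',cast("top",[[301,292]],22))
E
```

```text
[300.1 293.3 352.7 190.8  47.7  49.2  -1.1]
[162.8 279.1 394.2 519.1  85.   62.1  23. ]
[346.7 247.8 459.3  76.9  55.4  55.4  -1.8]
[288.5 214.3 543.  215.7  56.6  55.9  14.5]
[343.  210.9 548.5  82.9  56.2  56.6 -12. ]
[288.3 170.4 652.5 215.4  54.3  55.3  -0.9]
[341.5 168.9 652.5  83.7  55.9  56.7  -8. ]
[389.9 148.7 700.2 -37.   39.5  45.6   3.2]
tray corners z18 [[624.7 427.7]
 [621.9 299.9]
 [337.9 298.6]
 [340.5 427.3]]
tt centre z30 [[ 504.3 -233.6]]
handle z85 [[ 523.5 -117.9]]
[[ 507.6 -100. ]
 [ 502.1 -358.1]
 [ 635.  -238.6]
 [ 378.3 -222.3]]
pad z56 [[653.5 -40.6]] base [[738.   -6.1]
 [736.5 -75.1]
 [601.7 -81.8]
 [600.7  -8.6]]
beaker [[431.4 -52. ]] flask [[744.3 115.6]] reag [[777. 255.]] dish [[355.1 189. ]]
```

```bash
cat >> h.py <<'E'
def plan(x,y,z,yaw):
    "print the turn (units of 8 deg, done first) and then the shift in tool axes, cm"
    s=bot.read_state(); p=s['position']; w=s['eef_rot'][2]
    d=(yaw-w+180)%360-180
    Y=np.radians(w+d); dx,dy=x-p[0],y-p[1]
    sh=np.array([dx*np.cos(Y)+dy*np.sin(Y),dx*np.sin(Y)-dy*np.cos(Y),p[2]-z])/10
    print('roll %.2f'%(-d/8),'shift',sh.round(2),'j6 %.0f'%s['joint_positions'][5],'F',s['contact_force'].round(2),'pos',p.round(1),'yaw %.1f'%w,'open %.1f'%s['opening'],'grip %.0f'%s['grip_force'],'t %.1f'%s['clock'])
E
python3 -c "
from h import *
plan(459,77,130,-181.8)"
```

```text
roll 3.17 shift [-19.97  63.34  10.04] j6 -19 F [-0.65  0.58 -0.11] pos [ 239.5 -549.8  230.4] yaw -156.5 open 85.3 grip 0 t 0.1
```

>>> {"method": "jog_arm", "body": {
  "hand": [1,1,1,1,1,1,1,1,1,1,1,1],
  "xyz": [
    [0,0,0],
    [0,0,0],
    [0,0,0],
    [0,0,0],
    [-1.25,4,0.6],
    [-1.25,4,0.6],
    [-1.25,4,0.6],
    [-1.25,4,0.6],
    [-1.25,4,0.6],
    [-1.25,4,0.6],
    [-1.25,4,0.6],
    [-1.25,4,0.6]
  ],
  "roll": [0.8,0.8,0.8,0.8,0,0,0,0,0,0,0,0]
}}

```text
clock: 1.3
position: [351.1, -232.2, 182.8]
eef_rot: [180.0, 0.0, 177.9]
contact_force: [1.5, 0.2, -0.4]
opening: 85.3
grip_force: 0.0
```

>>> {"method": "jog_arm", "body": {
  "hand": [1,1,1,1,1,1,1,1,1,1],
  "xyz": [
    [-1.25,4,0.6],
    [-1.25,4,0.6],
    [-1.25,4,0.6],
    [-1.25,4,0.6],
    [-1.25,4,0.6],
    [-1.25,4,0.6],
    [-1.25,4,0.6],
    [-1.25,4,0.6],
    [0,0,0],
    [0,0,0]
  ],
  "roll": [0,0,0,0,0,0,0,0,0,0]
}}

```text
clock: 2.3
position: [462.2, 82.8, 134.5]
eef_rot: [-179.9, -0.1, 178.0]
contact_force: [-0.2, -0.2, -0.0]
opening: 85.3
grip_force: 0.0
```

```bash
python3 -c "
from h import *
plan(459.3,76.9,2,-181.8)
f=viewer.grab_frame('scene');cv2.imwrite('pics/s1.png',cv2.resize(f[130:330,180:430],None,fx=3,fy=3)[...,::-1])
np.set_printoptions(precision=1,suppress=True)
for t in tins(viewer.grab_frame('top')): print(np.array(t))"
```

```text
roll -0.02 shift [ 0.27 -0.6  13.25] j6 -127 F [-0.2  -0.22 -0.02] pos [462.2  82.8 134.5] yaw 178.0 open 85.3 grip 0 t 2.3
[162.7 279.1 394.5 519.1  85.5  62.4  23.1]
[288.3 214.1 543.1 215.1  57.5  57.2  13.4]
[ 482.3  172.1  635.7 -255.7  125.9   42.8  -12.7]
[288.6 170.2 652.5 214.2  56.8  55.3  -0.9]
[341.5 168.8 652.3  83.1  57.1  57.3  -9.4]
[389.9 148.9 699.8 -37.8  41.3  46.4   6. ]
```

View pics/s1.png

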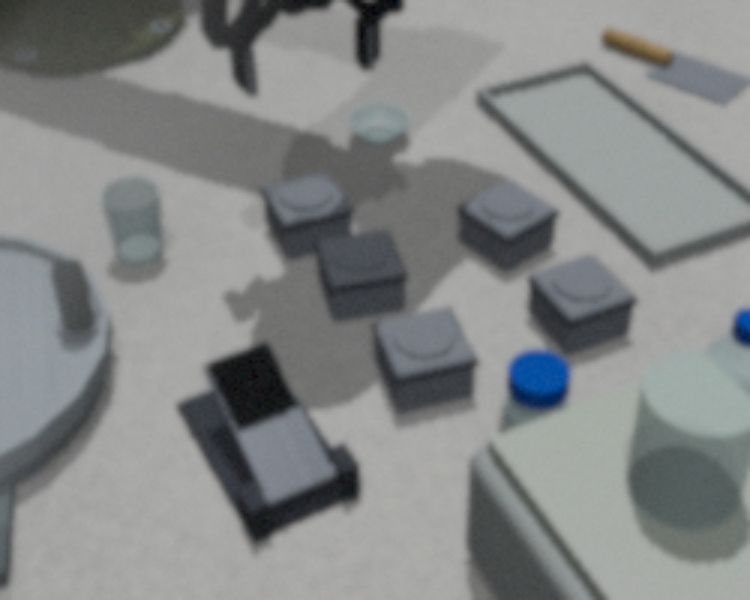

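The five tins, the beaker and the dish have not moved. The gripper hangs above the nearest tin, at about (305,215) in this crop. I'll descend on it.

>>> {"method": "jog_arm", "body": {
  "hand": [1,1,1,1,1,1,1,0,0,0,0,0],
  "xyz": [
    [0.27,-0.6,0],
    [0,0,3.3],
    [0,0,3.3],
    [0,0,3.3],
    [0,0,2.3],
    [0,0,1],
    [0,0,0],
    [0,0,0],
    [0,0,0],
    [0,0,0],
    [0,0,0],
    [0,0,0]
  ],
  "roll": [0,0,0,0,0,0,0,0,0,0,0,0]
}}

```text
clock: 3.6
position: [460.9, 77.0, 5.4]
eef_rot: [179.9, 0.2, 178.0]
contact_force: [-1.7, 0.4, 6.6]
opening: 57.0
grip_force: 66.3
```

>>> {"method": "jog_arm", "body": {
  "hand": [0,0,0,0,0,0,0,0,0,0],
  "xyz": [
    [0,0,0],
    [0,0,0],
    [0,0,-1],
    [0,0,-3],
    [0,0,-4],
    [0,0,-4],
    [0,0,0],
    [0,0,0],
    [0,0,0],
    [0,0,0]
  ],
  "roll": [0,0,0,0,0,0,0,0,0,0]
}}

```text
clock: 4.6
position: [458.7, 76.1, 121.5]
eef_rot: [-179.9, -0.2, 177.9]
contact_force: [0.3, -0.4, -3.9]
opening: 57.5
grip_force: 65.4
```

```bash
python3 -c "
from h import *
r=np.radians(-9.5)
plan(583,363,124,180);print(bot.read_state()['joint_positions'].round(0))
print(504.5+45*np.cos(r)+55*np.sin(r),-230+45*np.sin(r)-55*np.cos(r))
plan(504.5+45*np.cos(r)+55*np.sin(r),-230+45*np.sin(r)-55*np.cos(r),124,-99.5)
"
```

```text
roll -0.26 shift [-12.43  28.69  -0.25] j6 -126 F [ 0.34 -0.37 -3.93] pos [458.7  76.1 121.5] yaw 177.9 open 57.5 grip 65 t 4.6
[  34.  -18.  -25.   -0.  -83. -126.]
539.8052337468382 -291.67285034827825
roll -10.32 shift [ 34.93 -14.07  -0.25] j6 -126 F [ 0.34 -0.37 -3.93] pos [458.7  76.1 121.5] yaw 177.9 open 57.5 grip 65 t 4.6
```

It weighs 3.9 N, so it is full. It goes on the turntable.

>>> {"method": "jog_arm", "body": {
  "hand": [0,0,0,0,0,0,0,0,0,0,0,0],
  "xyz": [
    [0,0,0],
    [0,0,0],
    [0,0,0],
    [0,0,0],
    [0,0,0],
    [0,0,0],
    [0,0,0],
    [0,0,0],
    [0,0,0],
    [0,0,0],
    [0,0,0],
    [3.5,-1.4,0]
  ],
  "roll": [-1,-1,-1,-1,-1,-1,-1,-1,-1,-1,-0.3,0]
}}

```text
clock: 5.8
position: [466.9, 41.5, 122.0]
eef_rot: [179.9, 0.0, -99.3]
contact_force: [-0.2, 0.3, -3.3]
opening: 57.3
grip_force: 65.4
```

>>> {"method": "jog_arm", "body": {
  "hand": [0,0,0,0,0,0,0,0,0,0,0,0],
  "xyz": [
    [3.5,-1.4,0],
    [3.5,-1.4,0],
    [3.5,-1.4,0],
    [3.5,-1.4,0],
    [3.5,-1.4,0],
    [3.5,-1.4,0],
    [3.5,-1.4,0],
    [3.5,-1.4,0],
    [3.5,-1.4,0],
    [0,0,0],
    [0,0,0],
    [0,0,0]
  ],
  "roll": [0,0,0,0,0,0,0,0,0,0,0,0]
}}

```text
clock: 7.0
position: [538.5, -291.5, 122.3]
eef_rot: [179.9, 0.0, -99.6]
contact_force: [-0.1, 0.4, -4.1]
opening: 57.4
grip_force: 65.7
```

```bash
python3 -c "
from h import *
plan(539.8,-291.7,36,-99.5)
"
```

```text
roll -0.02 shift [-0.   -0.13  8.63] j6 0 F [-0.1   0.41 -4.08] pos [ 538.5 -291.5  122.3] yaw -99.6 open 57.4 grip 66 t 7.0
```

>>> {"method": "jog_arm", "body": {
  "hand": [0,0,0,0,0,0,0.82,0.82,0.82,0.82,0.82,0.82],
  "xyz": [
    [0,0,3],
    [0,0,3],
    [0,0,1.6],
    [0,0,0.6],
    [0,0,0.4],
    [0,0,0],
    [0,0,0],
    [0,0,0],
    [0,0,0],
    [0,0,-1],
    [0,0,-4],
    [0,0,-4]
  ],
  "roll": [0,0,0,0,0,0,0,0,0,0,0,0]
}}

```text
clock: 8.2
position: [538.3, -292.2, 128.6]
eef_rot: [179.9, -0.0, -99.7]
contact_force: [1.4, 0.2, 0.5]
opening: 70.1
grip_force: 0.0
```

```bash
python3 -c "
from h import *
np.set_printoptions(precision=1,suppress=True)
plan(548.5,82.9,122,-102)
for t in tins(viewer.grab_frame('top')): print(np.array(t))"
```

```text
roll 0.29 shift [-36.9   6.8   0.7] j6 0 F [1.4 0.2 0.5] pos [ 538.3 -292.2  128.6] yaw -99.7 open 70.1 grip 0 t 8.2
[300.1 293.3 352.7 190.8  47.7  49.2  -1.1]
[162.8 279.2 394.2 519.2  85.6  62.5  22.7]
[288.8 214.2 543.  215.   57.6  57.7  14.2]
[343.1 210.9 548.3  82.4  57.1  57.2 -12.7]
[ 431.6  219.3  522.6 -128.5   50.8  161.5   -3.1]
[288.5 170.4 651.4 214.2  56.8  57.7  -0.9]
[341.6 169.  652.4  83.3  57.6  57.1  -9. ]
[390.  149.  699.7 -37.8  41.6  46.4   6. ]
```

>>> {"method": "jog_arm", "body": {
  "hand": [1,1,1,1,1,1,1,1,1,1,1,1],
  "xyz": [
    [0,0,0],
    [-4.1,0.75,0],
    [-4.1,0.75,0],
    [-4.1,0.75,0],
    [-4.1,0.75,0],
    [-4.1,0.75,0],
    [-4.1,0.75,0],
    [-4.1,0.75,0],
    [-4.1,0.75,0],
    [-4.1,0.75,0],
    [0,0,0],
    [0,0,0]
  ],
  "roll": [0.35,0,0,0,0,0,0,0,0,0,0,0]
}}

```text
clock: 9.45
position: [552.7, 83.6, 128.1]
eef_rot: [-180.0, 0.0, -102.4]
contact_force: [0.0, -0.6, 0.6]
opening: 85.5
grip_force: 0.0
```

>>> {"method": "jog_arm", "body": {
  "hand": [1,1,1,1,1,1,0,0,0,0,0,0],
  "xyz": [
    [0,0,3],
    [0,0,3],
    [0,0,3],
    [0,0,2.2],
    [0,0,1],
    [0,0,0],
    [0,0,0],
    [0,0,0],
    [0,0,0],
    [0,0,0],
    [0,0,0],
    [0,0,0]
  ],
  "roll": [0,0,0,0,0,0,0,0,0,0,0,0]
}}

```text
clock: 10.65
position: [553.4, 83.2, 7.4]
eef_rot: [-179.9, 0.1, -102.4]
contact_force: [-3.9, 0.9, 6.6]
opening: 57.4
grip_force: 67.3
```

>>> {"method": "jog_arm", "body": {
  "hand": [0,0,0,0,0,0,0,0],
  "xyz": [
    [0,0,-1],
    [0,0,-3],
    [0,0,-4],
    [0,0,-4],
    [0,0,0],
    [0,0,0],
    [0,0,0],
    [0,0,0]
  ],
  "roll": [0,0,0,0,0,0,0,0]
}}

```text
clock: 11.45
position: [551.6, 82.5, 123.2]
eef_rot: [179.8, -0.1, -102.5]
contact_force: [-0.1, -0.4, -5.4]
opening: 56.7
grip_force: 66.4
```

```bash
cat >>h.py <<'E'
def deck(x,y):
    r=np.radians(-9.5); return 504.5+x*np.cos(r)-y*np.sin(r),-230+x*np.sin(r)+y*np.cos(r)
E
python3 -c "
from h import *
plan(583,363,124,180);plan(583,363,124,0);plan(*deck(-45,-55),124,-99.5)"
```

```text
roll 9.69 shift [-3.14 28.05 -0.08] j6 -42 F [-0.07 -0.38 -5.36] pos [551.6  82.5 123.2] yaw -102.5 open 56.7 grip 66 t 11.4
roll -12.81 shift [  3.14 -28.05  -0.08] j6 -42 F [-0.07 -0.38 -5.36] pos [551.6  82.5 123.2] yaw -102.5 open 56.7 grip 66 t 11.4
roll -0.37 shift [37.1   3.99 -0.08] j6 -42 F [-0.07 -0.38 -5.36] pos [551.6  82.5 123.2] yaw -102.5 open 56.7 grip 66 t 11.4
```

Full again (5.4 N), so this one also goes on the turntable.

>>> {"method": "jog_arm", "body": {
  "hand": [0,0,0,0,0,0,0,0,0,0,0,0],
  "xyz": [
    [0,0,0],
    [4.1,0.44,0],
    [4.1,0.44,0],
    [4.1,0.44,0],
    [4.1,0.44,0],
    [4.1,0.44,0],
    [4.1,0.44,0],
    [4.1,0.44,0],
    [4.1,0.44,0],
    [4.1,0.44,0],
    [0,0,0],
    [0,0,0]
  ],
  "roll": [-0.37,0,0,0,0,0,0,0,0,0,0,0]
}}

```text
clock: 12.65
position: [451.6, -275.2, 123.9]
eef_rot: [179.9, 0.0, -99.6]
contact_force: [-0.3, 0.3, -5.2]
opening: 57.3
grip_force: 66.2
```

```bash
python3 -c "
from h import *
plan(*deck(-45,-55),37.8,-99.5)"
```

```text
roll -0.02 shift [0.16 0.03 8.61] j6 -0 F [-0.28  0.26 -5.2 ] pos [ 451.6 -275.2  123.9] yaw -99.6 open 57.3 grip 66 t 12.7
```

>>> {"method": "jog_arm", "body": {
  "hand": [0,0,0,0,0,0,0.82,0.82,0.82,0.82,0.82,0.82],
  "xyz": [
    [0.16,0,3],
    [0,0,3],
    [0,0,1.6],
    [0,0,0.6],
    [0,0,0.4],
    [0,0,0],
    [0,0,0],
    [0,0,0],
    [0,0,0],
    [0,0,-1],
    [0,0,-4],
    [0,0,-4]
  ],
  "roll": [0,0,0,0,0,0,0,0,0,0,0,0]
}}

```text
clock: 13.85
position: [451.8, -276.3, 130.9]
eef_rot: [179.9, -0.0, -99.5]
contact_force: [1.0, -0.3, 0.4]
opening: 69.8
grip_force: 0.0
```

```bash
python3 -c "
from h import *
np.set_printoptions(precision=1,suppress=True)
plan(652.4,83.2,122,-99)
for t in tins(viewer.grab_frame('top')): print(np.array(t))"
```

```text
roll -0.06 shift [-38.6 -14.2   0.9] j6 0 F [ 1.  -0.3  0.4] pos [ 451.8 -276.3  130.9] yaw -99.5 open 69.8 grip 0 t 13.8
[300.1 293.5 352.7 190.8  47.7  49.2  -1.1]
[162.7 279.1 394.2 519.2  85.6  62.5  22.7]
[288.7 214.4 543.1 215.   57.4  57.3  14.2]
[ 478.1  175.5  630.6 -247.5  140.1   57.8  -11.8]
[288.6 170.2 651.5 214.1  56.8  57.5  -0.6]
[341.6 169.  652.3  83.2  57.2  57.1  -8.9]
[389.9 148.9 699.8 -37.8  41.3  46.4   6. ]
```

>>> {"method": "jog_arm", "body": {
  "hand": [1,1,1,1,1,1,1,1,1,1,1,1],
  "xyz": [
    [-3.86,-1.4,0],
    [-3.86,-1.42,0],
    [-3.86,-1.42,0],
    [-3.86,-1.42,0],
    [-3.86,-1.42,0],
    [-3.86,-1.42,0],
    [-3.86,-1.42,0],
    [-3.86,-1.42,0],
    [-3.86,-1.42,0],
    [-3.86,-1.4,0],
    [0,0,0],
    [0,0,0]
  ],
  "roll": [0,0,0,0,0,0,0,0,0,0,0,0]
}}

```text
clock: 15.1
position: [656.0, 81.9, 129.4]
eef_rot: [180.0, -0.0, -99.4]
contact_force: [-0.5, -1.2, -0.5]
opening: 85.2
grip_force: 0.0
```

>>> {"method": "jog_arm", "body": {
  "hand": [1,1,1,1,1,1,0,0,0,0,0,0],
  "xyz": [
    [0,0,3],
    [0,0,3],
    [0,0,3],
    [0,0,2.4],
    [0,0,1],
    [0,0,0],
    [0,0,0],
    [0,0,0],
    [0,0,0],
    [0,0,0],
    [0,0,0],
    [0,0,0]
  ],
  "roll": [0,0,0,0,0,0,0,0,0,0,0,0]
}}

```text
clock: 16.3
position: [656.6, 81.4, 7.9]
eef_rot: [-179.9, 0.1, -99.5]
contact_force: [-3.5, 0.3, 7.0]
opening: 57.1
grip_force: 67.4
```

>>> {"method": "jog_arm", "body": {
  "hand": [0,0,0,0,0,0,0,0],
  "xyz": [
    [0,0,-1],
    [0,0,-3],
    [0,0,-4],
    [0,0,-4],
    [0,0,0],
    [0,0,0],
    [0,0,0],
    [0,0,0]
  ],
  "roll": [0,0,0,0,0,0,0,0]
}}

```text
clock: 17.1
position: [654.7, 80.9, 122.8]
eef_rot: [179.8, -0.1, -99.5]
contact_force: [0.2, 0.6, -5.3]
opening: 57.4
grip_force: 66.3
```

```bash
python3 -c "
from h import *
plan(583,363,124,180);plan(583,363,124,0);plan(*deck(45,12),124,-99.5)"
```

```text
roll 10.06 shift [ 7.17 28.21 -0.12] j6 -34 F [ 0.18  0.58 -5.27] pos [654.7  80.9 122.8] yaw -99.5 open 57.4 grip 66 t 17.1
roll -12.44 shift [ -7.17 -28.21  -0.12] j6 -34 F [ 0.18  0.58 -5.27] pos [654.7  80.9 122.8] yaw -99.5 open 57.4 grip 66 t 17.1
roll -0.00 shift [31.94  5.18 -0.12] j6 -34 F [ 0.18  0.58 -5.27] pos [654.7  80.9 122.8] yaw -99.5 open 57.4 grip 66 t 17.1
```

Third full tin (5.3 N).

>>> {"method": "jog_arm", "body": {
  "hand": [0,0,0,0,0,0,0,0,0,0,0],
  "xyz": [
    [4,0.65,0],
    [4,0.65,0],
    [4,0.65,0],
    [4,0.65,0],
    [4,0.65,0],
    [4,0.65,0],
    [4,0.65,0],
    [4,0.65,0],
    [0,0,0],
    [0,0,0],
    [0,0,0]
  ],
  "roll": [0,0,0,0,0,0,0,0,0,0,0]
}}

```text
clock: 18.2
position: [551.5, -225.3, 124.4]
eef_rot: [179.9, 0.0, -99.5]
contact_force: [-0.6, -0.0, -4.5]
opening: 57.0
grip_force: 66.1
```

```bash
python3 -c "
from h import *
np.set_printoptions(precision=1,suppress=True)
plan(*deck(45,12),38.4,-99.5)
f=viewer.grab_frame('top');cv2.imwrite('pics/t2.png',cv2.resize(f[110:300,390:560],None,fx=3,fy=3)[...,::-1])"
```

```text
roll 0.00 shift [0.  0.1 8.6] j6 -6 F [-0.6 -0.  -4.5] pos [ 551.5 -225.3  124.4] yaw -99.5 open 57.0 grip 66 t 18.2
```

View pics/t2.png

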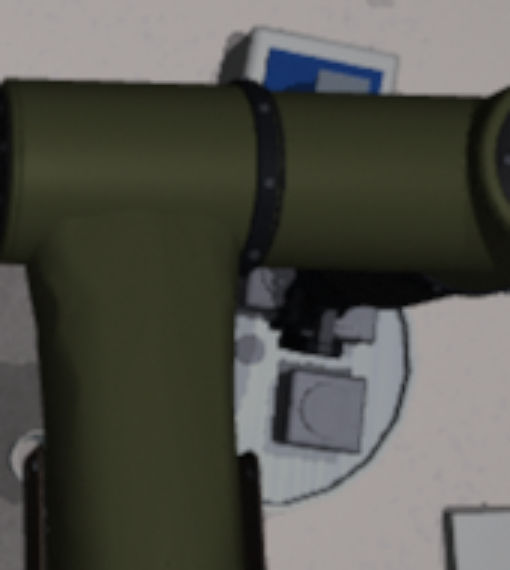

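The two placed tins, at (320,410) and near (355,320) in this crop, stand well inside the rim. The third is held above its slot, so I lower it.

>>> {"method": "jog_arm", "body": {
  "hand": [0,0,0,0,0,0,0.82,0.82,0.82,0.82,0.82,0.82],
  "xyz": [
    [-0.3,0,3],
    [0,0,3],
    [0,0,1.6],
    [0,0,0.6],
    [0,0,0.4],
    [0,0,0],
    [0,0,0],
    [0,0,0],
    [0,0,0],
    [0,0,-1],
    [0,0,-4],
    [0,0,-4]
  ],
  "roll": [0,0,0,0,0,0,0,0,0,0,0,0]
}}

```text
clock: 19.45
position: [551.6, -223.1, 130.7]
eef_rot: [179.9, -0.0, -99.5]
contact_force: [0.5, -0.4, 0.7]
opening: 69.8
grip_force: 0.0
```

```bash
python3 -c "
from h import *
np.set_printoptions(precision=1,suppress=True)
plan(543,215,122,-76);plan(651.5,214.1,122,-90.6)
for t in tins(viewer.grab_frame('top')): print(np.array(t))"
```

```text
roll -2.94 shift [-42.7  -9.8   0.9] j6 -7 F [ 0.5 -0.4  0.7] pos [ 551.6 -223.1  130.7] yaw -99.5 open 69.8 grip 0 t 19.4
roll -1.11 shift [-43.8  -9.5   0.9] j6 -7 F [ 0.5 -0.4  0.7] pos [ 551.6 -223.1  130.7] yaw -99.5 open 69.8 grip 0 t 19.4
[300.2 293.5 352.7 190.8  47.7  49.2  -1.1]
[162.8 279.2 394.2 519.2  85.6  62.5  22.8]
[ 495.6  245.8  455.  -283.1   73.3   78.6   -7.9]
[288.8 214.3 543.  215.1  57.5  57.5  14.4]
[288.5 170.4 651.4 214.2  56.8  57.6  -0.9]
```

>>> {"method": "jog_arm", "body": {
  "hand": [1,1,1,1,1,1,1,1,1,1,1,1],
  "xyz": [
    [0,0,0],
    [0,0,0],
    [0,0,0],
    [-4.74,-1.07,0],
    [-4.74,-1.07,0],
    [-4.74,-1.07,0],
    [-4.74,-1.07,0],
    [-4.74,-1.07,0],
    [-4.74,-1.07,0],
    [-4.74,-1.07,0],
    [-4.74,-1.07,0],
    [-4.74,-1.07,0]
  ],
  "roll": [-1,-1,-0.95,0,0,0,0,0,0,0,0,0]
}}

```text
clock: 20.7
position: [541.6, 216.4, 130.8]
eef_rot: [-179.9, 0.0, -75.9]
contact_force: [1.8, -0.8, 0.4]
opening: 85.3
grip_force: 0.0
```

>>> {"method": "jog_arm", "body": {
  "hand": [1,1,1,1,1,1,1,1,0,0,0,0],
  "xyz": [
    [0,0,0],
    [0,0,0],
    [0,0,3],
    [0,0,3],
    [0,0,3],
    [0,0,2.4],
    [0,0,1],
    [0,0,0],
    [0,0,0],
    [0,0,0],
    [0,0,0],
    [0,0,0]
  ],
  "roll": [0,0,0,0,0,0,0,0,0,0,0,0]
}}

```text
clock: 21.9
position: [542.9, 215.0, 7.7]
eef_rot: [-179.8, 0.0, -75.9]
contact_force: [0.0, -0.3, 6.9]
opening: 57.2
grip_force: 65.4
```

>>> {"method": "jog_arm", "body": {
  "hand": [0,0,0,0,0,0,0,0,0,0],
  "xyz": [
    [0,0,0],
    [0,0,0],
    [0,0,-1],
    [0,0,-3],
    [0,0,-4],
    [0,0,-4],
    [0,0,0],
    [0,0,0],
    [0,0,0],
    [0,0,0]
  ],
  "roll": [0,0,0,0,0,0,0,0,0,0]
}}

```text
clock: 22.9
position: [540.9, 213.9, 123.8]
eef_rot: [179.9, -0.0, -75.9]
contact_force: [-1.0, -0.3, -0.6]
opening: 57.5
grip_force: 64.8
```

```bash
python3 -c "
from h import *
plan(583,363,124,180);plan(583,363,124,0);plan(*deck(-45,15),124,-99.5)"
```

```text
roll 13.01 shift [-4.21 14.91 -0.02] j6 -27 F [-1.   -0.26 -0.63] pos [540.9 213.9 123.8] yaw -75.9 open 57.5 grip 65 t 22.9
roll -9.49 shift [  4.21 -14.91  -0.02] j6 -27 F [-1.   -0.26 -0.63] pos [540.9 213.9 123.8] yaw -75.9 open 57.5 grip 65 t 22.9
roll 2.95 shift [ 4.288e+01  7.700e-01 -2.000e-02] j6 -27 F [-1.   -0.26 -0.63] pos [540.9 213.9 123.8] yaw -75.9 open 57.5 grip 65 t 22.9
```

Empty (0.6 N), so it goes in the tray.

>>> {"method": "jog_arm", "body": {
  "hand": [0,0,0,0,0,0,0,0,0,0,0,0],
  "xyz": [
    [0,0,0],
    [0,0,0],
    [0,0,0],
    [0,0,0],
    [0,0,0],
    [0,0,0],
    [0,0,0],
    [0,0,0],
    [0,0,0],
    [0,0,0],
    [0.3,-5,0],
    [0.3,-5,0]
  ],
  "roll": [-1,-1,-1,-1,-1,-1,-1,-1,-1,-0.5,0,0]
}}

```text
clock: 24.1
position: [547.5, 314.2, 124.8]
eef_rot: [180.0, 0.0, -0.0]
contact_force: [0.4, 0.8, -0.0]
opening: 57.0
grip_force: 64.6
```

>>> {"method": "jog_arm", "body": {
  "hand": [0,0,0,0],
  "xyz": [
    [0.3,-4.9,0],
    [0,0,0],
    [0,0,0],
    [0,0,0]
  ],
  "roll": [0,0,0,0]
}}

```text
clock: 24.5
position: [550.2, 362.4, 124.6]
eef_rot: [179.9, 0.1, 0.1]
contact_force: [0.8, 0.4, 0.0]
opening: 57.3
grip_force: 64.8
```

```bash
python3 -c "
from h import *
plan(550,363,13.2,0)"
```

```text
roll 0.01 shift [-0.02 -0.06 11.14] j6 39 F [0.8  0.45 0.04] pos [550.2 362.4 124.6] yaw 0.1 open 57.3 grip 65 t 24.5
```

>>> {"method": "jog_arm", "body": {
  "hand": [0,0,0,0,0,0,0.82,0.82,0.82,0.82,0.82,0.82],
  "xyz": [
    [0,0,4],
    [0,0,4],
    [0,0,2.2],
    [0,0,0.6],
    [0,0,0.3],
    [0,0,0],
    [0,0,0],
    [0,0,0],
    [0,0,0],
    [0,0,-1],
    [0,0,-5],
    [0,0,-5]
  ],
  "roll": [0,0,0,0,0,0,0,0,0,0,0,0]
}}

```text
clock: 25.7
position: [549.8, 362.4, 125.2]
eef_rot: [179.9, 0.1, 0.1]
contact_force: [0.8, 0.5, 0.9]
opening: 69.7
grip_force: 0.0
```

>>> {"method": "jog_arm", "body": {
  "hand": [1,1,1,1,1,1],
  "xyz": [
    [2.5,3.7,0],
    [2.5,3.7,0],
    [2.5,3.7,0],
    [2.5,3.7,0],
    [0,0,0],
    [0,0,0]
  ],
  "roll": [0,0,0,0,0,0]
}}

```text
clock: 26.3
position: [651.2, 214.2, 125.0]
eef_rot: [-180.0, -0.0, -0.0]
contact_force: [0.1, 1.6, 0.3]
opening: 84.7
grip_force: 0.0
```

```bash
python3 -c "
from h import *
np.set_printoptions(precision=1,suppress=True)
plan(651.5,214.1,6,-0.9)
f=viewer.grab_frame('top')
for t in tins(f): print(np.array(t))
a=cv2.resize(f[100:320,190:560],None,fx=2,fy=2);cv2.imwrite('pics/t3.png',a[...,::-1])"
```

```text
roll 0.11 shift [ 0.   0.  11.9] j6 55 F [0.1 1.6 0.3] pos [651.2 214.2 125. ] yaw -0.0 open 84.7 grip 0 t 26.3
[162.6 279.1 394.8 518.8  84.3  61.5  23.1]
[ 498.2  246.3  455.4 -288.4   59.2   69.    -9. ]
[230.1 210.8 550.4 363.1  57.3  53.8   0. ]
[ 504.   209.5  544.4 -307.    60.2   65.8  -12.6]
[ 472.5  204.8  556.1 -233.2   63.8   64.1   -9.5]
[288.6 173.8 645.9 215.4  45.9  56.9   3.2]
[ 478.8  169.5  644.6 -256.8  127.3   46.5   -8.7]
[390.  149.  699.7 -37.6  41.6  46.8   6. ]
[202.9 111.5 798.2 420.2  87.7  77.7   0.3]
```

View pics/t3.png

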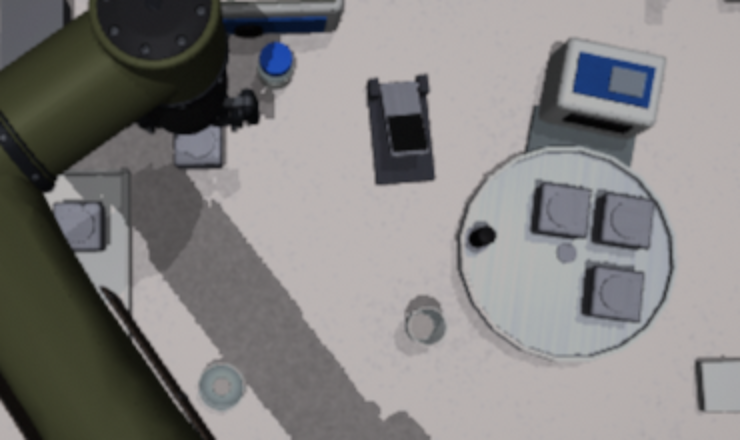

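The three full tins stand on the deck at (562,210), (625,220) and (615,293) in this crop. The empty one is in the tray at (78,226), and the last tin is under the gripper at (198,148).

>>> {"method": "jog_arm", "body": {
  "hand": [1,1,1,1,1,1,0,0,0,0,0,0],
  "xyz": [
    [0,0,3],
    [0,0,3],
    [0,0,3],
    [0,0,2],
    [0,0,0.9],
    [0,0,0],
    [0,0,0],
    [0,0,0],
    [0,0,0],
    [0,0,0],
    [0,0,0],
    [0,0,0]
  ],
  "roll": [0,0,0,0,0,0,0,0,0,0,0,0]
}}

```text
clock: 27.55
position: [651.7, 216.0, 7.7]
eef_rot: [-179.9, -0.2, 0.1]
contact_force: [-1.7, 1.8, 5.7]
opening: 57.5
grip_force: 66.3
```

>>> {"method": "jog_arm", "body": {
  "hand": [0,0,0,0,0,0,0,0],
  "xyz": [
    [0,0,-1],
    [0,0,-3],
    [0,0,-4],
    [0,0,-4],
    [0,0,0],
    [0,0,0],
    [0,0,0],
    [0,0,0]
  ],
  "roll": [0,0,0,0,0,0,0,0]
}}

```text
clock: 28.35
position: [649.9, 214.9, 123.4]
eef_rot: [179.9, 0.2, 0.1]
contact_force: [-0.4, 0.1, -0.8]
opening: 57.3
grip_force: 65.5
```

```bash
python3 -c "
from h import *
plan(440,363,124,0);plan(*deck(-45,15),124,-99.5)"
```

```text
roll 0.01 shift [-20.99 -14.81  -0.06] j6 55 F [-0.45  0.12 -0.79] pos [649.9 214.9 123.4] yaw 0.1 open 57.3 grip 65 t 28.4
roll 12.45 shift [44.78 11.49 -0.06] j6 55 F [-0.45  0.12 -0.79] pos [649.9 214.9 123.4] yaw 0.1 open 57.3 grip 65 t 28.4
```

Empty again (0.8 N). It goes in the second tray slot.

>>> {"method": "jog_arm", "body": {
  "hand": [0,0,0,0,0,0,0,0,0,0],
  "xyz": [
    [-3,-2.1,0],
    [-3,-2.1,0],
    [-3,-2.1,0],
    [-3,-2.1,0],
    [-3,-2.1,0],
    [-3,-2.1,0],
    [-3,-2.2,0],
    [0,0,0],
    [0,0,0],
    [0,0,0]
  ],
  "roll": [0,0,0,0,0,0,0,0,0,0]
}}

```text
clock: 29.35
position: [440.6, 362.4, 124.7]
eef_rot: [179.9, 0.0, 0.1]
contact_force: [0.9, -0.1, -0.8]
opening: 57.2
grip_force: 65.4
```

>>> {"method": "jog_arm", "body": {
  "hand": [0,0,0,0,0,0,0.82,0.82,0.82,0.82,0.82,0.82],
  "xyz": [
    [0,0,4],
    [0,0,4],
    [0,0,2.1],
    [0,0,0.6],
    [0,0,0.3],
    [0,0,0],
    [0,0,0],
    [0,0,0],
    [0,0,0],
    [0,0,-1],
    [0,0,-5],
    [0,0,-5]
  ],
  "roll": [0,0,0,0,0,0,0,0,0,0,0,0]
}}

```text
clock: 30.55
position: [439.9, 362.1, 126.5]
eef_rot: [179.9, 0.1, 0.1]
contact_force: [0.0, 1.8, 0.8]
opening: 69.9
grip_force: 0.0
```

```bash
python3 -c "
from h import *
f=viewer.grab_frame('top');print(cast('top',[[431,217]],85))
plan(523,-118,160,-99.5);plan(523,-118,160,-9.5);plan(523,-118,160,-54.5)
a=cv2.resize(f[90:330,140:560],None,fx=1.9,fy=1.9);cv2.imwrite('pics/t4.png',a[...,::-1])"
```

```text
[[ 524.61764051 -119.13736169]]
roll 12.46 shift [ 46.31 -15.8   -2.15] j6 30 F [ 1.75  0.8  10.17] pos [443.6 364.8 138.5] yaw 0.1 open 70.3 grip 0 t 30.6
roll 1.21 shift [15.8  46.31 -2.15] j6 30 F [ 1.75  0.8  10.17] pos [443.6 364.8 138.5] yaw 0.1 open 70.3 grip 0 t 30.6
roll 6.83 shift [43.92 21.57 -2.15] j6 30 F [ 1.75  0.8  10.17] pos [443.6 364.8 138.5] yaw 0.1 open 70.3 grip 0 t 30.6
```

View pics/t4.png

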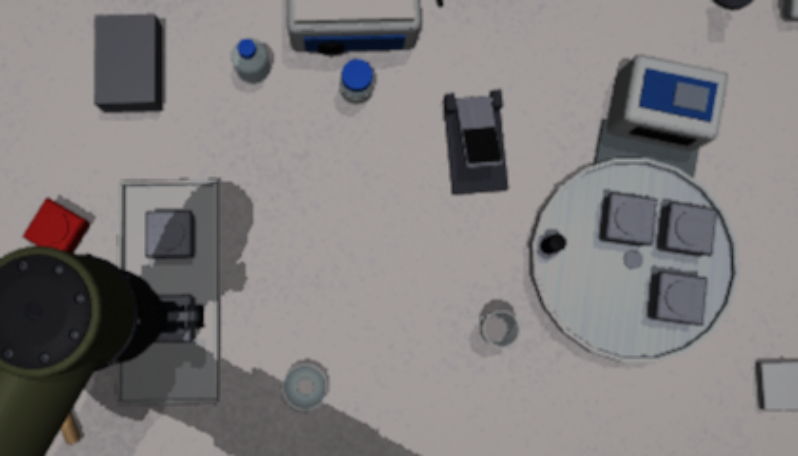

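>>> {"method": "jog_arm", "body": {
  "hand": [0.82,0.82,0.82,0.82,0.82,0.82,0.82,0.82,0.82,0.82,0.82,0.82],
  "xyz": [
    [0,0,-1],
    [0,0,0],
    [0,0,0],
    [0,0,0],
    [0,0,0],
    [0,0,0],
    [0,0,0],
    [0,0,0],
    [0,0,0],
    [0,0,0],
    [0,0,0],
    [0,0,0]
  ],
  "roll": [1,1,1,1,1,1,1,1,1,1,1,1]
}}

```text
clock: 31.8
position: [440.5, 363.1, 136.2]
eef_rot: [-180.0, 0.1, -96.2]
contact_force: [-0.2, 0.5, 0.5]
opening: 69.7
grip_force: 0.0
```

>>> {"method": "jog_arm", "body": {
  "hand": [0.82,0.82,0.82,0.82,0.82,0.82,0.82,0.82,0.82,0.82,0.82,0.82],
  "xyz": [
    [0,0,0],
    [4.6,-1.5,0],
    [4.6,-1.5,0],
    [4.6,-1.5,0],
    [4.6,-1.5,0],
    [4.6,-1.5,0],
    [4.6,-1.5,0],
    [4.6,-1.5,0],
    [4.6,-1.5,0],
    [4.6,-1.5,0],
    [4.6,-1.5,0],
    [0,0,0]
  ],
  "roll": [0.46,0,0,0,0,0,0,0,0,0,0,0]
}}

```text
clock: 33.0
position: [511.5, -120.5, 135.9]
eef_rot: [-180.0, -0.1, -99.9]
contact_force: [0.1, 0.1, -0.0]
opening: 69.9
grip_force: 0.0
```

```bash
python3 -c "
from h import *
np.set_printoptions(precision=1,suppress=True)
plan(524,-118.5,52,-99.7)
a=viewer.grab_frame('scene')
for t in tins(viewer.grab_frame('top')): print(np.array(t))
cv2.imwrite('pics/s5.png',cv2.resize(a[90:390,60:480],None,fx=1.9,fy=1.9)[...,::-1])"
```

```text
roll -0.03 shift [-0.4 -1.2  8.4] j6 -19 F [ 0.1  0.1 -0. ] pos [ 511.5 -120.5  135.9] yaw -99.9 open 69.9 grip 0 t 33.0
[300.2 293.5 352.7 190.8  47.7  49.2  -1.1]
[162.7 279.1 394.2 519.2  85.6  62.5  22.7]
[227.9 257.4 442.5 362.7  57.6  53.2   0. ]
[ 498.2  248.9  453.6 -288.9   60.4   77.7   -9. ]
[228.  212.5 550.4 363.1  57.2  53.8   0. ]
[390.  149.  699.7 -37.8  41.6  46.4   6. ]
```

View pics/s5.png

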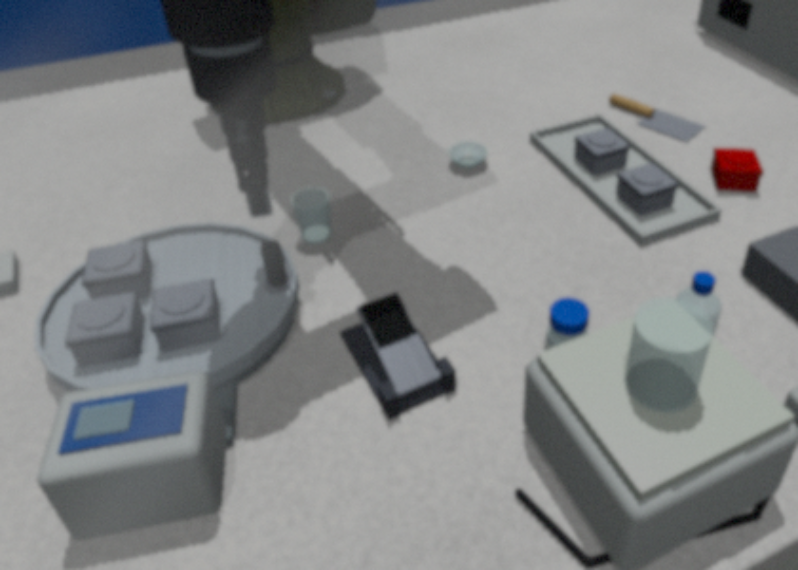

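Both empties sit flat in the tray at (601,150) and (646,187) in this crop. The three full tins are upright on the deck, and the handle top is at (272,243). I grasp it after a cross-check from both views.

```bash
python3 -c "
from h import *
print(cast('scene',[[203.2,218.2]],85),proj('scene',[524,-118.5,85]))"
```

```text
[[ 524.33081718 -119.80718209]] [[203.80389715 217.92967132]]
```

>>> {"method": "jog_arm", "body": {
  "hand": [0.82,0.82,0.82,0.82,0.82,0.82,0.82,0.82,0.82],
  "xyz": [
    [-0.4,-1.2,0],
    [0,0,0],
    [0,0,0],
    [0,0,0],
    [0,0,2.5],
    [0,0,2.5],
    [0,0,2.4],
    [0,0,1],
    [0,0,0]
  ],
  "roll": [0,0,0,0,0,0,0,0,0]
}}

```text
clock: 34.0
position: [523.2, -113.5, 50.1]
eef_rot: [179.9, -0.0, -99.6]
contact_force: [0.7, 0.2, 0.0]
opening: 70.3
grip_force: 0.0
```

>>> {"method": "jog_arm", "body": {
  "hand": [0,0,0,0,0,0,0,0,0,0],
  "xyz": [
    [0,0,0],
    [0,0,0],
    [0,0,0],
    [0,0,0],
    [0,0,0],
    [0,0,0],
    [0,0,0],
    [0,0,0],
    [0,0,0],
    [0,0,0]
  ],
  "roll": [0,0,0,0,0,0,0,0,0,0]
}}

```text
clock: 35.0
position: [525.1, -113.6, 52.6]
eef_rot: [-179.9, 0.0, -99.6]
contact_force: [0.6, 1.0, 5.8]
opening: 20.4
grip_force: 58.7
```

>>> {"method": "jog_arm", "body": {
  "hand": [0,0,0,0,0,0,0,0,0,0,0,0],
  "xyz": [
    [0.03,0.77,0],
    [0.03,0.77,0],
    [0.03,0.77,0],
    [0.03,0.77,0],
    [0.03,0.77,0],
    [0.03,0.77,0],
    [0.03,0.77,0],
    [0.03,0.77,0],
    [0.03,0.77,0],
    [0.03,0.77,0],
    [0.03,0.77,0],
    [0.03,0.77,0]
  ],
  "roll": [-0.47,-0.47,-0.47,-0.47,-0.47,-0.47,-0.47,-0.47,-0.47,-0.47,-0.47,-0.47]
}}

```text
clock: 36.2
position: [436.2, -133.4, 52.6]
eef_rot: [-179.9, 0.1, -54.3]
contact_force: [-6.7, 8.2, 12.1]
opening: 20.4
grip_force: 59.9
```

```bash
python3 -c "
from h import *
r=np.radians(-9.7)
plan(504.5-119*np.cos(r),-231-119*np.sin(r),52,-9.7)"
```

```text
roll -5.57 shift [-3.53  8.47  0.06] j6 27 F [-6.68  8.24 12.09] pos [ 436.2 -133.4   52.6] yaw -54.3 open 20.4 grip 60 t 36.2
```

>>> {"method": "jog_arm", "body": {
  "hand": [0,0,0,0,0,0,0,0,0,0,0,0],
  "xyz": [
    [0.03,0.77,0],
    [0.03,0.77,0],
    [0.03,0.77,0],
    [0.03,0.77,0],
    [0.03,0.77,0],
    [0.03,0.77,0],
    [0.03,0.77,0],
    [0.03,0.77,0],
    [0.03,0.77,0],
    [0.03,0.77,0],
    [0.03,0.77,0],
    [0.03,0.4,0]
  ],
  "roll": [-0.47,-0.47,-0.47,-0.47,-0.47,-0.47,-0.47,-0.47,-0.47,-0.47,-0.47,-0.3]
}}

```text
clock: 37.4
position: [388.6, -204.2, 52.5]
eef_rot: [-179.6, 0.3, -10.5]
contact_force: [-18.9, 45.5, 30.7]
opening: 20.4
grip_force: 66.2
```

>>> {"method": "jog_arm", "body": {
  "hand": [0,0,0,0,0],
  "xyz": [
    [0,0.4,0],
    [0,0,0],
    [0,0,0],
    [0,0,0],
    [0,0,0]
  ],
  "roll": [-0.1,0,0,0,0]
}}

```text
clock: 37.9
position: [388.8, -204.4, 52.4]
eef_rot: [-179.2, 0.3, -9.7]
contact_force: [-18.8, 48.7, 29.1]
opening: 20.3
grip_force: 67.1
```

```bash
python3 -c "
from h import *
r=np.radians(-9.7)
plan(504.5-119*np.cos(r),-231-119*np.sin(r),52,-9.7);print(bot.read_state()['wrist_torque'])"
```

```text
roll 0.00 shift [-0.05  0.68  0.04] j6 82 F [-18.81  48.65  29.12] pos [ 388.8 -204.4   52.4] yaw -9.7 open 20.3 grip 67 t 37.9
[15.8332047   5.94928255  0.54119877]
```

>>> {"method": "jog_arm", "body": {
  "hand": [0,0.82,0.82,0.82,0.82,0.82,0.82,0.82,0.82,0.82,0.82,0.82],
  "xyz": [
    [0,-0.6,0],
    [0,0,0],
    [0,0,0],
    [0,0,0],
    [0,0,0],
    [0,0,-1.5],
    [0,0,-3],
    [0,0,-4],
    [0,-3,-3],
    [0,-4.5,0],
    [0,-4.5,0],
    [0,0,0]
  ],
  "roll": [0,0,0,0,0,0,0,0,0,0,0,0]
}}

```text
clock: 39.1
position: [411.8, -83.7, 166.2]
eef_rot: [-179.9, -0.0, -9.6]
contact_force: [-0.2, -0.2, -1.0]
opening: 70.0
grip_force: 0.0
```

```bash
python3 -c "
from h import *
f=viewer.grab_frame('top')
plan(653.5,-40.6,100,-99.5)
cv2.imwrite('pics/t6.png',cv2.resize(f[120:320,390:560],None,fx=3,fy=3)[...,::-1])"
```

```text
roll 11.23 shift [ -8.42 -23.13   6.62] j6 64 F [-0.22 -0.53  0.16] pos [411.5 -85.5 166.2] yaw -9.6 open 70.1 grip 0 t 39.1
```

View pics/t6.png

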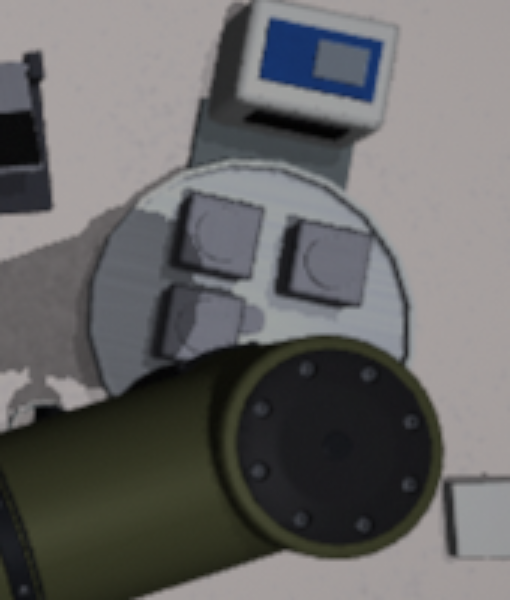

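The three tins are on the turned deck at (218,237), (330,262) and (205,325) in this crop. The arm hides the handle, so I move over the pedal and look from there.

>>> {"method": "jog_arm", "body": {
  "hand": [0,0,0,0,0,0,0,0,0,0],
  "xyz": [
    [3.3,-1.2,0.6],
    [3.3,-1.2,0.6],
    [3.3,-1.2,0.6],
    [3.3,-1.2,0.6],
    [3.3,-1.2,0.6],
    [3.3,-1.2,0.6],
    [3.3,-1.2,0.6],
    [0,0,0],
    [0,0,0],
    [0,0,0]
  ],
  "roll": [0,0,0,0,0,0,0,0,0,0]
}}

```text
clock: 40.15
position: [652.8, -45.6, 124.6]
eef_rot: [180.0, -0.0, -10.0]
contact_force: [0.4, -0.3, 0.9]
opening: -0.5
grip_force: 0.0
```

```bash
python3 -c "
from h import *
f=viewer.grab_frame('top');s=viewer.grab_frame('scene')
plan(653.5,-40.6,60,-9.7)
o=np.zeros((600,800,3),np.uint8)
o[:600,:420]=cv2.resize(f[120:320,390:530],(420,600)); o[:300,425:800]=cv2.resize(s[200:320,60:210],(375,300)); o[300:,425:800]=cv2.resize(s[180:300,220:370],(375,300))
cv2.imwrite('pics/t7.png',o[...,::-1])"
```

```text
roll -0.03 shift [-0.01 -0.46  6.55] j6 67 F [-0.02  0.09  0.68] pos [652.8 -45.1 125.5] yaw -9.9 open 0.4 grip 0 t 40.2
```

View pics/t7.png

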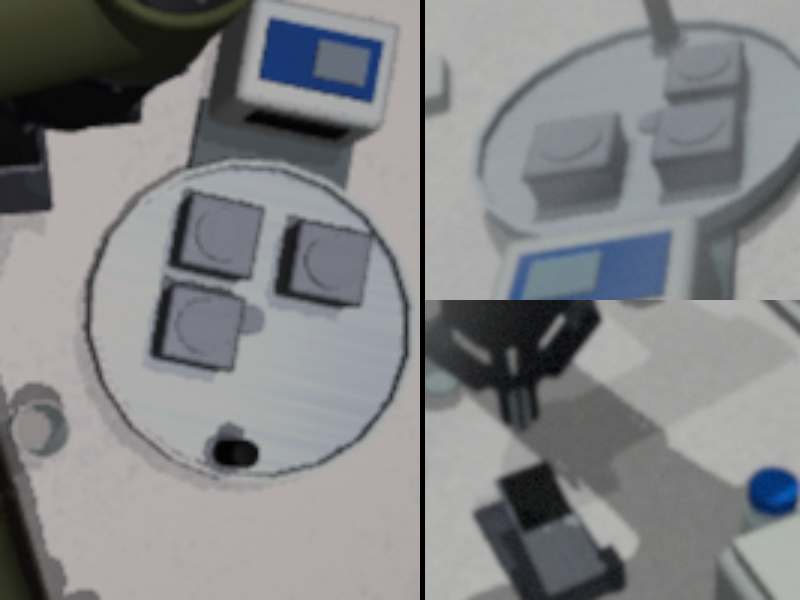

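All three tins are standing inside the rim. The handle is at (240,453) in the left panel, and the pedal is up. I compare the handle's angle before and after.

```bash
python3 -c "
from h import *
f1=viewer.grab_frame('top');f0=cv2.imread('pics/top0.png')[...,::-1]
P=[]
for f,(u0,v0,u1,v1) in((f0,(420,205,442,230)),(f1,(455,255,485,280))):
    m=(f[v0:v1,u0:u1].max(2)<55).astype(np.uint8); n,l,s,c=cv2.connectedComponentsWithStats(m); k=1+s[1:,4].argmax()
    p=cast('top',c[k]+[u0,v0],58)[0]; P.append(p); print(s[k],p)
s,e=P; m=(s+e)/2; d=(s-e)/2
print('centre if 90 deg',m+[d[1],-d[0]],'R',np.hypot(*d)*2**.5)
# rim centre from ellipse of top0 rim
for C in ([504.5,-230],m+[d[1],-d[0]]): print([np.degrees(np.arctan2(*(p-C)[::-1])) for p in P])
"
```

```text
[  4   8  14  11 111] [ 524.84273559 -124.12820927]
[  6  11  15  10 115] [ 399.31648003 -205.76037815]
centre if 90 deg [ 502.89569225 -227.70742149] R 105.87882656696414
[np.float64(79.12346217325121), np.float64(167.02270898285727)]
[np.float64(78.03673365114024), np.float64(168.03673365114025)]
```

```bash
python3 -c "
from h import *
f=viewer.grab_frame('top')
# dark rim edge pixels -> fit circle of R 130 around, z 40 (rim top) 
g=cv2.cvtColor(f,cv2.COLOR_RGB2GRAY)
from scipy.optimize import least_squares
pts=[]
c0=proj('top',[504.5,-230,40])[0]
for a in np.radians(np.arange(0,360,3)):
    p=[504.5+np.cos(a)*np.arange(115,140,.5),-230+np.sin(a)*np.arange(115,140,.5)]
    uv=proj('top',np.c_[p[0],p[1],np.full(len(p[0]),40)]).astype(np.float32)
    v=cv2.remap(g,uv[:,:1],uv[:,1:],cv2.INTER_LINEAR)[:,0]
    k=v.argmin()
    if v[k]<75 and 3<k<47: pts.append([p[0][k],p[1][k]])
pts=np.array(pts); r=least_squares(lambda q:np.hypot(*(pts-q[:2]).T)-q[2],[504,-230,128],loss='soft_l1',f_scale=1.5); print(len(pts),r.x)
# hub
f0=cv2.imread('pics/top0.png'); g0=cv2.cvtColor(f0,cv2.COLOR_BGR2GRAY)[216:238,462:484]; m=(g0<np.median(g0)-15).astype(np.uint8); n,l,s,c=cv2.connectedComponentsWithStats(m); k=1+s[1:,4].argmax(); hub=cast('top',c[k]+[462,216],30)[0]; print(s[k],hub)
# blue screen of box
i=f.astype(int); b=((i[...,2]-i[...,0]>40)).astype(np.uint8); b[:,:460]=0;b[:100]=0;b[190:]=0; b[:,540:]=0
cs=max(cv2.findContours(cv2.morphologyEx(b,cv2.MORPH_CLOSE,np.ones((9,9))),0,1)[0],key=cv2.contourArea); q=cv2.minAreaRect(cast('top',cs[:,0],95).astype(np.float32)); print(q)
for C in (r.x[:2],hub): d=np.array(q[0])-C; print('dir to box',np.degrees(np.arctan2(d[1],d[0])))
"
```

```text
36 [ 505.22466762 -227.65091881  128.10309182]
[ 6  5 11 11 94] [ 505.41801576 -232.98690289]
((703.6070556640625, -280.45465087890625), (89.77482604980469, 49.69345474243164), 76.19232940673828)
dir to box -14.904924957244045
dir to box -13.469045286141387
```

The camera gives a final handle angle of about 166.6°, which agrees with the reader axis of about -13.5°, and the stop took 49 N. I eased back while still gripping, so I'll confirm with a short push of the shut fingers before pressing the pedal.

>>> {"method": "jog_arm", "body": {
  "hand": [0,0,0,0,0,0,0,0,0],
  "xyz": [
    [-3.7,2.6,0],
    [-3.7,2.6,0],
    [-3.7,2.6,0],
    [-3.7,2.6,0],
    [-3.7,2.6,0],
    [-3.7,2.6,0],
    [0,0,0],
    [0,0,0],
    [0,0,0]
  ],
  "roll": [0,0,0,0,0,0,0,0,0]
}}

```text
clock: 41.25
position: [408.0, -159.7, 124.7]
eef_rot: [-180.0, -0.1, -9.9]
contact_force: [0.6, -0.7, 0.2]
opening: -0.2
grip_force: 0.0
```

>>> {"method": "jog_arm", "body": {
  "hand": [0,0,0,0,0,0,0,0,0],
  "xyz": [
    [0,0,3],
    [0,0,3],
    [0,0,1.3],
    [0,0,0],
    [0,0.5,0],
    [0,0.5,0],
    [0,0.5,0],
    [0,0,0],
    [0,0,0]
  ],
  "roll": [0,0,0,0,0,0,0,0,0]
}}

```text
clock: 42.15
position: [405.1, -175.0, 51.7]
eef_rot: [-180.0, -0.0, -9.9]
contact_force: [0.8, -0.0, 0.3]
opening: 0.2
grip_force: 0.0
```

>>> {"method": "jog_arm", "body": {
  "hand": [0,0,0,0,0,0],
  "xyz": [
    [0,0.3,0],
    [0,0.3,0],
    [0,0.3,0],
    [0,0,0],
    [0,0,0],
    [0,0,0]
  ],
  "roll": [0,0,0,0,0,0]
}}

```text
clock: 42.75
position: [403.8, -181.6, 51.3]
eef_rot: [-179.8, -0.0, -9.9]
contact_force: [-2.2, 13.4, 4.6]
opening: -0.2
grip_force: 6.1
```

>>> {"method": "jog_arm", "body": {
  "hand": [0,0,0,0,0],
  "xyz": [
    [0,0.2,0],
    [0,0.2,0],
    [0,0,0],
    [0,0,0],
    [0,0,0]
  ],
  "roll": [0,0,0,0,0]
}}

```text
clock: 43.25
position: [403.8, -181.9, 51.4]
eef_rot: [-179.4, -0.0, -9.8]
contact_force: [-4.6, 33.6, 11.1]
opening: -0.1
grip_force: 16.3
```

It moved only 0.3 mm for 20 N more, so the turntable is firmly at the stop. Next, the pedal.

>>> {"method": "jog_arm", "body": {
  "hand": [0,0,0,0,0,0,0,0,0,0,0,0],
  "xyz": [
    [0,-1.2,0],
    [0,-1,0],
    [0,0,-3.5],
    [0,0,-3.8],
    [3.7,-2.75,0],
    [3.7,-2.75,0],
    [3.7,-2.75,0],
    [3.7,-2.75,0],
    [3.7,-2.75,0],
    [3.7,-2.75,0],
    [0,0,0],
    [0,0,0]
  ],
  "roll": [0,0,0,0,0,0,0,0,0,0,0,0]
}}

```text
clock: 44.45
position: [653.6, -41.2, 122.0]
eef_rot: [179.9, 0.2, -9.9]
contact_force: [-0.2, 0.3, 0.2]
opening: 0.2
grip_force: 0.0
```

```bash
python3 -c "
from h import *
print(cast('scene',[[264.7,259]],56),cast('top',[[393.7,167.4]],56))
plan(651,-42,62,-9.8)"
```

```text
[[662.15771189 -40.66640774]] [[649.99761003 -42.1563248 ]]
roll -0.01 shift [-0.24  0.12  6.  ] j6 66 F [-0.19  0.32  0.25] pos [653.6 -41.2 122. ] yaw -9.9 open 0.2 grip 0 t 44.5
```

>>> {"method": "jog_arm", "body": {
  "hand": [0,0,0,0,0,0,0,0,0],
  "xyz": [
    [-0.6,0,2],
    [0,0,2.5],
    [0,0,1.4],
    [0,0,0.5],
    [0,0,0.5],
    [0,0,0.5],
    [0,0,0.5],
    [0,0,0],
    [0,0,0]
  ],
  "roll": [0,0,0,0,0,0,0,0,0]
}}

```text
clock: 45.35
position: [648.5, -40.7, 47.0]
eef_rot: [180.0, -0.1, -9.9]
contact_force: [-1.2, -0.8, 6.3]
opening: -0.1
grip_force: 2.7
```

```bash
python3 -c "
from h import *
plan(651,-42,33,-9.8)
s=viewer.grab_frame('scene');cv2.imwrite('pics/p1.png',cv2.resize(s[200:320,210:360],None,fx=4,fy=4)[...,::-1])"
```

```text
roll -0.01 shift [0.27 0.08 1.4 ] j6 66 F [-1.24 -0.79  6.32] pos [648.5 -40.7  47. ] yaw -9.9 open -0.1 grip 3 t 45.4
```

View pics/p1.png

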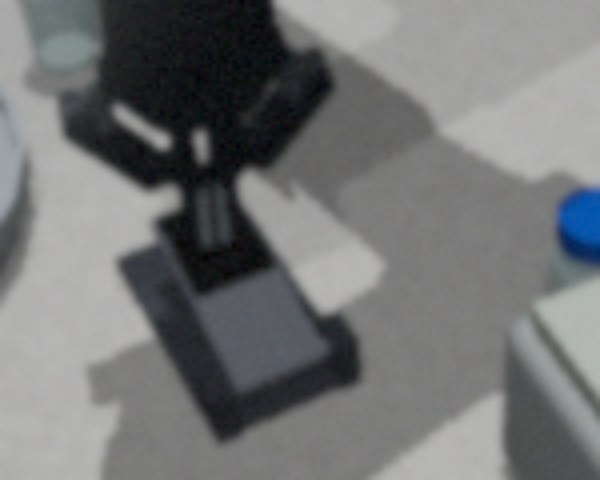

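The fingertips are on the middle of the black pad, at (212,245) in this crop, with the pedal part way down at 6 N. I keep pressing to the stop.

>>> {"method": "jog_arm", "body": {
  "hand": [0,0,0,0,0,0,0],
  "xyz": [
    [0,0,0.4],
    [0,0,0.4],
    [0,0,0.4],
    [0,0,0.3],
    [0,0,0],
    [0,0,0],
    [0,0,0]
  ],
  "roll": [0,0,0,0,0,0,0]
}}

```text
clock: 46.1
position: [647.7, -40.9, 32.9]
eef_rot: [180.0, -0.0, -9.9]
contact_force: [-7.1, 0.5, 11.5]
opening: -0.3
grip_force: 5.5
```

>>> {"method": "jog_arm", "body": {
  "hand": [0,0,0,0,0],
  "xyz": [
    [0,0,0.3],
    [0,0,0.2],
    [0,0,0],
    [0,0,0],
    [0,0,0]
  ],
  "roll": [0,0,0,0,0]
}}

```text
clock: 46.6
position: [647.9, -41.0, 32.2]
eef_rot: [179.9, -0.1, -9.8]
contact_force: [-19.9, 2.9, 30.0]
opening: 0.2
grip_force: 14.5
```

The press was at the stop: 30 N and no further travel. I lift clear and check.

>>> {"method": "jog_arm", "body": {
  "hand": [0,0,0,0,0,0,0,0,0,0,0],
  "xyz": [
    [0,0,-1],
    [0,0,-1],
    [0,0,-1.5],
    [0,0,-3],
    [0,0,-4],
    [0,0,-4],
    [-3,-3,-2],
    [-3,-3,0],
    [-3,-3,0],
    [0,0,0],
    [0,0,0]
  ],
  "roll": [0,0,0,0,0,0,0,0,0,0,0]
}}

```text
clock: 47.7
position: [573.9, 64.6, 190.5]
eef_rot: [-180.0, 0.0, -9.8]
contact_force: [0.2, 0.4, 0.1]
opening: 0.0
grip_force: 0.0
```

```bash
python3 -c "
from h import *
s=viewer.grab_frame('scene');cv2.imwrite('pics/fin.png',cv2.resize(s[80:400],None,fx=1.25,fy=1.25)[...,::-1])"
```

```text
(no output)
```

View pics/fin.png

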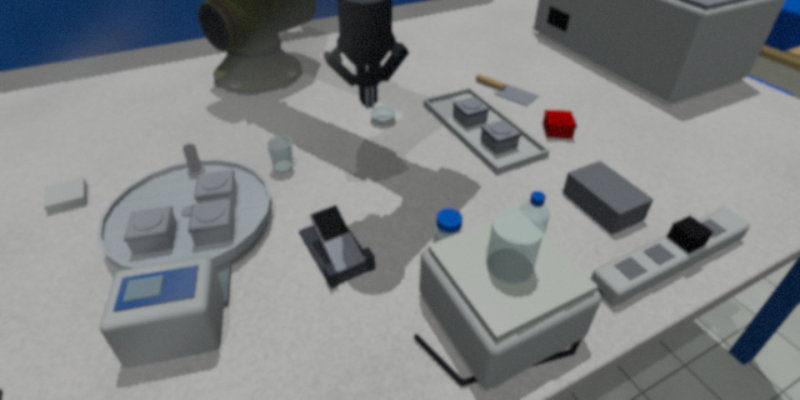

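The final picture shows the three full tins on the turned deck near (190,215), the two empties in the tray at (470,110) and (500,133), the pedal up at (335,245), and the glassware in place.

```bash
python3 -c "
from station import bot
print(bot.hand_in())"
```

```text
the job is handed in; nothing more can be done
None
```

The job is handed in, with no verdict shown: three full tins are on the turntable and two empties in the tray, the turntable was swung to its reading stop, the pedal was pressed to its stop and came back up, and the glassware is in place.

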